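# Rock a pendulum angle gauge on a neck heel to its index and hold it

## Robot

A 6-joint arm with a two-finger parallel gripper is mounted at the origin on the work surface. World frame = base frame: x ahead of the robot, y to its left, z up, the work surface at z = 0. Lengths are in m, angles in rad, forces in N, time in s.
With the tool pointing down it reaches from about 0.35 to 0.8 m from the base axis. Payload 7.3 kg.
Tool frame: the origin (TCP) lies between the finger pads; the fingertips stand env.tip_extent ahead of it and the grasp point (between the pads) lies 5 mm behind it (env.tip_extent is the distance from the TCP to the fingertips, in m); z points along the fingers, y is the line along which they close (so a half turn about z gives the same grasp; the last joint's range is limited). The gripper opens to 85 mm and grips with 20 to 120 N. Pads are 22 mm wide; open, the fingers measure 114 mm over their backs; the gripper's body (76 mm by 85 mm) begins 54 mm behind the grasp point. The pads swing forward as they close: fully open they stand 13 mm farther back than shut.
Start: joints at [0.98, 0.342, 1.524, -0, 1.275, -0.146], TCP at [0.226, 0.474, 0.245] pointing down, gripper open.
Joint ranges: [-2.53, 2.53], [-0.77, 2.02], [0.04, 2.7], [-1, 4.14], [0.28, 2.66], [-3.11, 3.11]. Speed limits (rad/s): [2.57, 2.57, 3.14, 3.14, 3.14, 3.14].

## Interface

Orientations are given as a rotation vector (axis times angle).
In Python, from rig import env gives the robot as it stands. The module is installed in compiled form; this text tells all that it offers.
- The arm moves only by the tool step_arm, never from a script. Its argument "increments" is a list of rows, each an object of numbers: "tx", "ty", "tz": the shift along the tool's x, y, z each as a share of 2 cm, from -1 to 1; "ax", "ay", "az": the turn, a rotation vector about the tool's x, y, z each as a share of 0.12 rad, from -1 to 1; "claw": the opening, from 0 (shut) to 1 (fully open). In form: [{"tx": .., "ty": .., "tz": .., "ax": .., "ay": .., "az": .., "claw": ..}, ...]. A call has 1 to 12 rows; each row shifts and turns the commanded pose from where the row before left it, along the tool's axes as they then stand; what a row does not reach is not made up. A row lasts 1/10 s, in which the tool goes at most 50 mm and 8.59 degrees, less where a joint would pass 70% of its speed; a pose out of reach is approached as far as the arm can. A call with a number of a shift or a turn outside -1 to 1 is refused whole. A call with a gripper value outside its range is refused whole. The fingers move at their own pace and stop on an object; "squeeze" is the grip in N (left out, the last holds). Time passes only in rows, so rows that do not move let the fingers close. It gives the time, the measured TCP pose, the force, the opening and the grip force at its end, in the units of the state.
- env.sense(): the state, without advancing time (a new reading comes with each control period).
- env.snapshot(name): name is "scene" or "top"; returns a dict with "color" (420x560x3 uint8, red, green, blue), "fx", "fy", "cx", "cy" (pixels), "distortion" ([k1, k2, p1, p2, k3] as OpenCV has them; the pictures are not rectified), "rvec" (rotation vector, rad) and "tvec" (3), from world to camera coordinates, as OpenCV has them. Camera axes: x right, y down, z forward; pixel columns grow to the right and rows downward; lengths in m; the calibration is good to about 2 mm. A picture is of the moment at which its call begins. There is no depth.
- env.hand_in(): hands the job in; it is judged then, once.
The state is a dict: "time_s": time; "joints": joint angles; "dq": joint speeds; "tau": joint torques, N m; "tool_pos": TCP position; "ee_rot": TCP orientation; "contact_force": force on the tool from outside, world axes, zero at the start; "ft_torque": the same for the moment, N m; "gripper_width": opening from 0.0 (shut) to 1.0 (fully open); "finger_force": force on a finger pad.
Only numpy, scipy, OpenCV 4.12 (cv2) and the standard library are available. Lean on these libraries where they do the work, as an engineer would, in place of code of your own. Each camera call takes 0.05 s, during which the arm holds its last target. There are 200 camera calls.

## Task

Take the pendulum angle gauge by the block on its top and stand the middle of its foot on the rough-sawn heel that sticks up from the clamped violin neck, the gauge lengthwise along the neck with its dial still facing away from the robot. Rock the gauge towards the scroll on the uneven heel until its hanging pointer comes to rest on the index tab at the rim of the dial. Finish while still gripping it there, resting on the heel with light pressure and the pointer steady on the tab, so that a colleague can scribe the slope along its foot; leave the other tools and necks where they lie.

Things in the scene. Friction and masses are not known exactly. Their poses are not given: they have to be found in the camera images.
- gauge_grip (a point): grip point of the angle gauge (0.4 kg, give or take a quarter, aluminium, stands loose on the bench on its foot): centre of its top grip block, which is 20 mm thick (gauge x), 36 mm wide (gauge y) and reaches 16 mm above and 20 mm below this point. Gauge axes: z up from the foot, x out of the dial, y along the foot. Grasp it across x, from above. Start: upright, dial towards +x within 30 degrees.
- gauge_foot (a point): centre of the underside of the gauge's flat foot (130 mm long along gauge y, 28 mm wide along x, 12 mm high), 136 mm straight below gauge_grip. Same axes. Above the foot the round dial case is 104 mm across, 24 mm thick, its centre 66 mm above the underside.
- pointer (a joint): angle of the pendulum pointer in the gauge, rad: a black needle with a round bob that hangs from the dial's centre, tip 41 mm below it; swings freely about gauge x, lightly damped, settles in about 1 s. 0 when the gauge is upright; positive = tip swung towards gauge +y, which happens when the +y end of the foot is lower. It follows the gauge's lean one to one.
- index (a joint): angle of the index tab in the gauge, rad, same zero and sign as the pointer: a dark flat tab 5 mm wide on the turning ring at the dial's rim, reaching from 41 to 53 mm from the dial's centre, outside the ring of graduations. Set beforehand between 0.14 and 0.32 and held there by friction. The pointer has to come to this value.
- pointer_tip (a point): tip of the pointer needle (its frame turns with the pointer, z along the needle towards the pivot)
- index_tab (a point): inner end of the index tab (its frame turns with the tab, z towards the pivot)
- heel_top (a point): top of the neck's heel, the maple stub 34 mm (x) by 32 mm (y) whose sawn end is uneven: a blunt crown of facets, highest ridge 2 mm to the +y side of this point, falling about 5 mm to the -y and +y edges, level along x. 92 mm above the bench. Neck axes: z up, y along the neck from heel to scroll, x away from the robot (yaw within 20 degrees). Rigid: jig, neck and clamp do not move. Around the heel the neck and jig stay 30 mm or more below its top.
- scroll_end (a point): centre of the scroll at the far end of the clamped neck, 212 mm along +y from the heel, 38 mm above the bench; says which way the neck points. The neck lies face down on a plywood board 110 x 330 mm, with a low steel toggle clamp across it 112 mm from the heel.
- blank_a: loose neck lying face down, 250 mm long, its heel 66 mm high; a bystander, origin under it at bench level
- blank_b: loose neck lying face down, 250 mm long, its heel 66 mm high; a bystander, origin under it at bench level
- chisel: chisel, wooden handle, 260 mm long; a bystander, origin under it at bench level
- rasp: flat rasp, wooden handle, 340 mm long; a bystander, origin under it at bench level
- block_plane: small iron block plane, 150 mm long; a bystander, origin under it at bench level
- cork_block: cork sanding block 100 x 55 x 32 mm; a bystander, origin under it at bench level
- try_square: small try square, 100 mm blade; a bystander, origin under it at bench level
There are look-alikes about, which are no part of the job. Of the things that look like the part that bears gauge_grip, the largest one is meant.

How it is judged:
By the outcome, as a careful person would: the job done as asked, in the order asked, and still so for the second after the job is handed in, while the arm keeps its last pose, push and grip.
It also fails if it takes over 51 s, if anything falls off the work surface, if the arm or the gripper's body presses on something with over 40 N, if the wrist force passes 120 N, or if a joint passes its speed limit or range.

## Working session

There is one attempt and no reset: what is moved stays moved. The work goes in short steps, Python scripts to look and compute and a tool call to move; the robot and the scene stay as the last step left them, time stands still between calls to the robot, and variables do not carry over. Pictures are saved under pics/ and viewed, at most 10 in all, crops included, and the job is handed in when it is done.

Besides the shell and the picture viewer there is one more tool, called after ">>>" in YAML: its name, and indented under it one key for each argument. step_arm: Moves the arm, as the interface text tells. Shift numbers are shares of 2 cm and turn numbers shares of 0.12 rad, none past 1 either way. Its arguments: {"type":"object","properties":{"increments":{"type":"array"},"squeeze":{"type":"number"}},"required":["increments"]}

```bash
mkdir -p pics
cat > h.py <<'E'
import numpy as np, cv2, json
from rig import env
from scipy.spatial.transform import Rotation as R
def snap(n,f):
    s=env.snapshot(n); cv2.imwrite('pics/'+f+'.png',s['color'][:,:,::-1]); 
    np.save('pics/'+f+'.npy',s,allow_pickle=True); return s
def load(f): return np.load('pics/'+f+'.npy',allow_pickle=True).item()
def K(s): return np.array([[s['fx'],0,s['cx']],[0,s['fy'],s['cy']],[0,0,1.]])
def ray(s,uv):
    p=cv2.undistortPoints(np.array([[uv]],float),K(s),np.array(s['distortion'],float))[0,0]
    Rm=cv2.Rodrigues(np.array(s['rvec'],float))[0]; t=np.array(s['tvec'],float).ravel()
    return -Rm.T@t, Rm.T@np.array([p[0],p[1],1.])
def onz(s,uv,z):
    o,d=ray(s,uv); return o+d*(z-o[2])/d[2]
def proj(s,P):
    return cv2.projectPoints(np.array(P,float).reshape(-1,3),np.array(s['rvec'],float),np.array(s['tvec'],float),K(s),np.array(s['distortion'],float))[0].reshape(-1,2)
def tri(s1,u1,s2,u2):
    o1,d1=ray(s1,u1);o2,d2=ray(s2,u2)
    a=np.linalg.lstsq(np.c_[d1,-d2],o2-o1,rcond=None)[0]
    p,q=o1+a[0]*d1,o2+a[1]*d2
    return (p+q)/2,np.linalg.norm(p-q)
E
python3 - <<'E'
from h import *
a=snap('scene','s0');b=snap('top','t0')
for s in(a,b): print(ray(s,(280,210)),s['fx'])
print(env.sense(),env.tip_extent)
E
```

```text
(array([ 0.87842652, -0.49048113,  0.9838903 ]), array([-0.32820145,  0.44303319, -0.83428394])) 398.90615403252804
(array([ 0.38651703, -0.03751982,  1.36226188]), array([ 0.10422377,  0.0039066 , -0.99461949])) 436.80319348636834
{'time_s': 0.1, 'joints': array([ 9.79947976e-01,  3.42653346e-01,  1.52491432e+00, -9.44915089e-06,
        1.27542086e+00, -1.45984675e-01]), 'dq': array([ 0.00202525, -0.00168019, -0.00309575, -0.00016341, -0.00062678,
        0.00189684]), 'tau': array([ 1.56075686e-03, -4.34449303e+01, -2.46489429e+01, -9.39919187e-05,
        4.76338144e-03, -1.18972250e-05]), 'tool_pos': array([0.22570868, 0.4736267 , 0.2446978 ]), 'ee_rot': array([-6.92928841e-01, -3.06371416e+00,  2.05029258e-03]), 'contact_force': array([0.70490463, 0.44682395, 0.61558675]), 'ft_torque': array([-0.04544598,  0.02876284,  0.02390188]), 'finger_force': 0.0, 'gripper_width': 1.002594682421409} 0.014
```

View pics/s0.png

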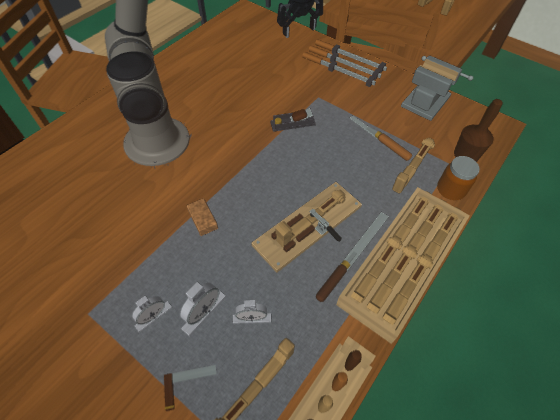

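View pics/t0.png

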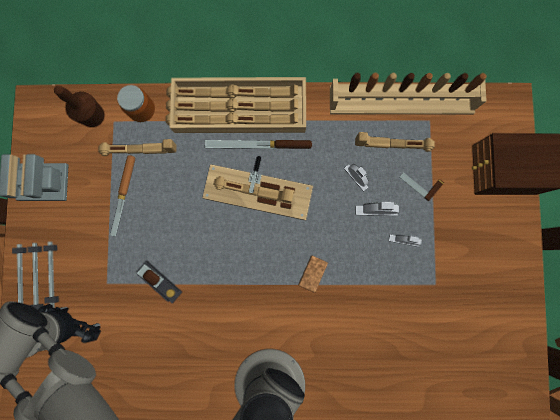

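The largest gauge is the middle one, at scene (203,305) and top (377,209). The heel is at about scene (284,232) and top (288,193). I'll zoom in on both.

Run:
```python
from h import *
a=load('s0');b=load('t0')
def crop(s,x,y,w=66,h=50):
    c=s['color'][y:y+h,x:x+w,::-1]; return cv2.resize(c,(400,300),interpolation=cv2.INTER_CUBIC)
cv2.imwrite('pics/c0.png',np.vstack([np.hstack([crop(a,170,280),crop(b,345,185)]),np.hstack([crop(a,250,205),crop(b,250,170)])]))
# scale 6.06 (x), 6.0 (y)
```

```text
(no output)
```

View pics/c0.png

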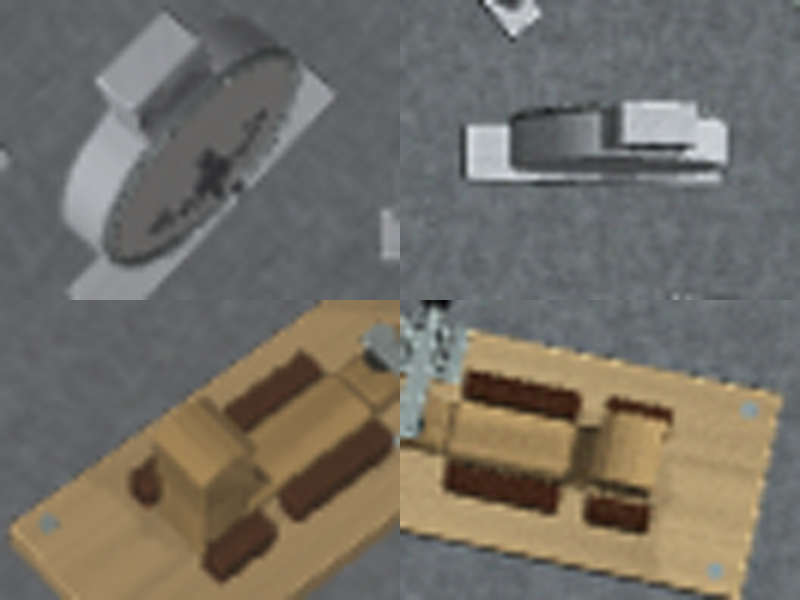

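Run:
```python
from h import *
a=load('s0');b=load('t0')
np.set_printoptions(precision=4,suppress=True)
A=lambda x,y:(170+x/6.06,280+y/6); B=lambda x,y:(345+(x-400)/6.06,185+y/6)
C=lambda x,y:(250+x/6.06,205+(y-300)/6); D=lambda x,y:(250+(x-400)/6.06,170+(y-300)/6)
print('grip top tri',tri(a,A(152,62),b,B(659,125)), onz(a,A(152,62),.152),onz(b,B(659,125),.152))
for p in [(622,103),(695,103),(695,148),(622,148)]: print(' blk',onz(b,B(*p),.152))
for p in [(466,125),(726,122),(723,180),(468,180)]: print(' foot',onz(b,B(*p),.012))
for p in [(165,13),(97,85),(208,40)]: print(' blkS',onz(a,A(*p),.152))
print(' footS',onz(a,A(333,95),.012))
for s,t in [((155,435),(668,425)),((205,490),(650,490))]:
    print('heel -y',tri(a,C(*s),b,D(*t)),onz(a,C(*s),.087),onz(b,D(*t),.087))
for t in [(605,418),(590,485),(575,480)]: print(' ridge?',onz(b,D(*t),.092))
for s in [(205,400),(250,445)]: print(' ridgeS?',onz(a,C(*s),.092))
print('scroll',onz(b,(219,183),.05))
for p in [(780,400),(740,600)]: print('board',onz(b,D(*p),.018))
m=cv2.inRange(cv2.cvtColor(b['color'],cv2.COLOR_RGB2HSV),(8,60,90),(30,255,255))[155:228,195:320]
c=max(cv2.findContours(m,0,1)[0],key=cv2.contourArea)+[195,155]
bx=cv2.boxPoints(cv2.minAreaRect(c));print('box',[onz(b,p,.018)[:2] for p in bx])
```

```text
grip top tri (array([ 0.5278, -0.3321,  0.1456]), np.float64(0.005634648383133042)) [ 0.5324 -0.3312  0.152 ] [ 0.5253 -0.3327  0.152 ]
 blk [ 0.5356 -0.316   0.152 ]
 blk [ 0.5356 -0.3496  0.152 ]
 blk [ 0.5146 -0.349   0.152 ]
 blk [ 0.5146 -0.3155  0.152 ]
 foot [ 0.5413 -0.2679  0.012 ]
 foot [ 0.543  -0.4013  0.012 ]
 foot [ 0.5128 -0.399   0.012 ]
 foot [ 0.5127 -0.2685  0.012 ]
 blkS [ 0.5227 -0.3144  0.152 ]
 blkS [ 0.5229 -0.3496  0.152 ]
 blkS [ 0.5425 -0.3126  0.152 ]
 footS [ 0.5447 -0.2687  0.012 ]
heel -y (array([ 0.5672, -0.0776,  0.1235]), np.float64(0.012178683637832702)) [ 0.5498 -0.0649  0.087 ] [ 0.577  -0.0744  0.087 ]
heel -y (array([ 0.5593, -0.0589,  0.0378]), np.float64(0.022775956216914913)) [ 0.5835 -0.0736  0.087 ] [ 0.5448 -0.0656  0.087 ]
 ridge? [ 0.5797 -0.0437  0.092 ]
 ridge? [ 0.5466 -0.0365  0.092 ]
 ridge? [ 0.5491 -0.0292  0.092 ]
 ridgeS? [ 0.5579 -0.0399  0.092 ]
 ridgeS? [ 0.5869 -0.0463  0.092 ]
scroll [0.6066 0.1537 0.05  ]
board [ 0.6004 -0.1338  0.018 ]
board [ 0.4965 -0.1128  0.018 ]
box [array([0.5653, 0.2103]), array([0.6737, 0.1898]), array([ 0.6046, -0.1335]), array([ 0.4978, -0.1107])]
```

>>> step_arm:
  increments:
    - {"tx": -1, "az": 0.94, "claw": 0.7}
    - {"tx": -1, "az": 0.94}
    - {"tx": -1, "az": 0.94}
    - {"tx": -1, "az": 0.94}
    - {"tx": -1, "az": 0.94}
    - {"tx": -1, "az": 0.94}
    - {"tx": -1, "az": 0.94}
    - {"tx": -1, "az": 0.94}
    - {"tx": -1, "az": 0.94}
    - {"tx": -1, "az": 0.94}
    - {"tx": -1, "ty": 1}
    - {"tx": -1, "ty": 1}

```text
$.increments[0]: bad value
```

>>> step_arm:
  increments:
    - {"tx": -1, "ty": 1}
    - {"tx": -1, "ty": 1}
    - {"tx": -1, "ty": 1}
    - {"tx": -1, "ty": 1}
    - {"tx": -1, "ty": 1}
    - {"tx": -1, "ty": 1}
    - {"tx": -1, "ty": 1}
    - {"tx": -1}
    - {"tx": -1}
    - {"tx": -1}
    - {"tx": -1}
    - {"tx": -1}

```text
$.increments[0]: bad value
```

>>> step_arm:
  increments:
    - {"tx": -1}
    - {"tx": -1}
    - {"tx": -1}
    - {"tx": -1}
    - {"tx": -1}
    - {"tx": -1}
    - {"tx": -1}
    - {"tx": -1}
    - {"tx": -1}
    - {"tx": -1}
    - {"tx": -1}
    - {"tx": -1}

```text
$.increments[0]: bad value
```

>>> step_arm:
  increments:
    - {"tx": -1, "ty": 0, "tz": 0, "ax": 0, "ay": 0, "az": 0.94, "claw": 0.7}
    - {"tx": -1, "ty": 0, "tz": 0, "ax": 0, "ay": 0, "az": 0.94, "claw": 0.7}
    - {"tx": -1, "ty": 0, "tz": 0, "ax": 0, "ay": 0, "az": 0.94, "claw": 0.7}
    - {"tx": -1, "ty": 0, "tz": 0, "ax": 0, "ay": 0, "az": 0.94, "claw": 0.7}
    - {"tx": -1, "ty": 0, "tz": 0, "ax": 0, "ay": 0, "az": 0.94, "claw": 0.7}
    - {"tx": -1, "ty": 0, "tz": 0, "ax": 0, "ay": 0, "az": 0.94, "claw": 0.7}
    - {"tx": -1, "ty": 0, "tz": 0, "ax": 0, "ay": 0, "az": 0.94, "claw": 0.7}
    - {"tx": -1, "ty": 0, "tz": 0, "ax": 0, "ay": 0, "az": 0.94, "claw": 0.7}
    - {"tx": -1, "ty": 0, "tz": 0, "ax": 0, "ay": 0, "az": 0.94, "claw": 0.7}
    - {"tx": -1, "ty": 0, "tz": 0, "ax": 0, "ay": 0, "az": 0.94, "claw": 0.7}
    - {"tx": -1, "ty": 1, "tz": 0, "ax": 0, "ay": 0, "az": 0, "claw": 0.7}
    - {"tx": -1, "ty": 1, "tz": 0, "ax": 0, "ay": 0, "az": 0, "claw": 0.7}

```text
time_s: 1.3
tool_pos: [0.3758, 0.2785, 0.2452]
ee_rot: [-2.223, -2.22, 0.0]
contact_force: [0.5, 0.6, -0.6]
gripper_width: 0.7
finger_force: 0.0
```

>>> step_arm:
  increments:
    - {"tx": -1, "ty": 1, "tz": 0, "ax": 0, "ay": 0, "az": 0, "claw": 0.7}
    - {"tx": -1, "ty": 1, "tz": 0, "ax": 0, "ay": 0, "az": 0, "claw": 0.7}
    - {"tx": -1, "ty": 1, "tz": 0, "ax": 0, "ay": 0, "az": 0, "claw": 0.7}
    - {"tx": -1, "ty": 1, "tz": 0, "ax": 0, "ay": 0, "az": 0, "claw": 0.7}
    - {"tx": -1, "ty": 1, "tz": 0, "ax": 0, "ay": 0, "az": 0, "claw": 0.7}
    - {"tx": -1, "ty": 1, "tz": 0, "ax": 0, "ay": 0, "az": 0, "claw": 0.7}
    - {"tx": -1, "ty": 1, "tz": 0, "ax": 0, "ay": 0, "az": 0, "claw": 0.7}
    - {"tx": -1, "ty": 0.5, "tz": 0, "ax": 0, "ay": 0, "az": 0, "claw": 0.7}
    - {"tx": -1, "ty": 0, "tz": 0, "ax": 0, "ay": 0, "az": 0, "claw": 0.7}
    - {"tx": -1, "ty": 0, "tz": 0, "ax": 0, "ay": 0, "az": 0, "claw": 0.7}
    - {"tx": -1, "ty": 0, "tz": 0, "ax": 0, "ay": 0, "az": 0, "claw": 0.7}
    - {"tx": -1, "ty": 0, "tz": 0, "ax": 0, "ay": 0, "az": 0, "claw": 0.7}

```text
time_s: 2.5
tool_pos: [0.525, 0.0382, 0.2448]
ee_rot: [-2.223, -2.219, 0.001]
contact_force: [-0.5, 0.1, -0.1]
gripper_width: 0.702
finger_force: 0.0
```

>>> step_arm:
  increments:
    - {"tx": -1, "ty": 0, "tz": 0, "ax": 0, "ay": 0, "az": 0, "claw": 0.7}
    - {"tx": -1, "ty": 0, "tz": 0, "ax": 0, "ay": 0, "az": 0, "claw": 0.7}
    - {"tx": -1, "ty": 0, "tz": 0, "ax": 0, "ay": 0, "az": 0, "claw": 0.7}
    - {"tx": -1, "ty": 0, "tz": 0, "ax": 0, "ay": 0, "az": 0, "claw": 0.7}
    - {"tx": -1, "ty": 0, "tz": 0, "ax": 0, "ay": 0, "az": 0, "claw": 0.7}
    - {"tx": -1, "ty": 0, "tz": 0, "ax": 0, "ay": 0, "az": 0, "claw": 0.7}
    - {"tx": -1, "ty": 0, "tz": 0, "ax": 0, "ay": 0, "az": 0, "claw": 0.7}
    - {"tx": -1, "ty": 0, "tz": 0, "ax": 0, "ay": 0, "az": 0, "claw": 0.7}
    - {"tx": -1, "ty": 0, "tz": 0, "ax": 0, "ay": 0, "az": 0, "claw": 0.7}
    - {"tx": -1, "ty": 0, "tz": 0, "ax": 0, "ay": 0, "az": 0, "claw": 0.7}
    - {"tx": -1, "ty": 0, "tz": 0, "ax": 0, "ay": 0, "az": 0, "claw": 0.7}
    - {"tx": -1, "ty": 0, "tz": 0, "ax": 0, "ay": 0, "az": 0, "claw": 0.7}

```text
time_s: 3.7
tool_pos: [0.5245, -0.2017, 0.2448]
ee_rot: [-2.223, -2.218, 0.0]
contact_force: [0.6, -0.6, 0.3]
gripper_width: 0.705
finger_force: 0.0
```

>>> step_arm:
  increments:
    - {"tx": -1, "ty": 0, "tz": 0, "ax": 0, "ay": 0, "az": 0, "claw": 0.7}
    - {"tx": -1, "ty": 0, "tz": 0, "ax": 0, "ay": 0, "az": 0, "claw": 0.7}
    - {"tx": -1, "ty": 0, "tz": 0.5, "ax": 0, "ay": 0, "az": 0, "claw": 0.7}
    - {"tx": -1, "ty": 0, "tz": 0.5, "ax": 0, "ay": 0, "az": 0, "claw": 0.7}
    - {"tx": -1, "ty": 0, "tz": 0.5, "ax": 0, "ay": 0, "az": 0, "claw": 0.7}
    - {"tx": -0.5, "ty": 0, "tz": 0.5, "ax": 0, "ay": 0, "az": 0, "claw": 0.7}
    - {"tx": 0, "ty": 0, "tz": 0, "ax": 0, "ay": 0, "az": 0, "claw": 0.7}
    - {"tx": 0, "ty": 0, "tz": 0, "ax": 0, "ay": 0, "az": 0, "claw": 0.7}

```text
time_s: 4.5
tool_pos: [0.5245, -0.3107, 0.2048]
ee_rot: [-2.223, -2.218, -0.0]
contact_force: [0.6, -0.8, 0.4]
gripper_width: 0.696
finger_force: 0.0
```

>>> step_arm:
  increments:
    - {"tx": -1, "ty": 0.1, "tz": 0, "ax": 0, "ay": 0, "az": 0, "claw": 0.7}
    - {"tx": -0.1, "ty": 0, "tz": 0.9, "ax": 0, "ay": 0, "az": 0, "claw": 0.7}
    - {"tx": 0, "ty": 0, "tz": 0.9, "ax": 0, "ay": 0, "az": 0, "claw": 0.7}
    - {"tx": 0, "ty": 0, "tz": 0.9, "ax": 0, "ay": 0, "az": 0, "claw": 0.7}
    - {"tx": 0, "ty": 0, "tz": 0.7, "ax": 0, "ay": 0, "az": 0, "claw": 0.7}
    - {"tx": 0, "ty": 0, "tz": 0, "ax": 0, "ay": 0, "az": 0, "claw": 0.7}
    - {"tx": 0, "ty": 0, "tz": 0, "ax": 0, "ay": 0, "az": 0, "claw": 0.7}

```text
time_s: 5.2
tool_pos: [0.5271, -0.3325, 0.1382]
ee_rot: [2.222, 2.22, 0.0]
contact_force: [-1.1, -0.6, 0.9]
gripper_width: 0.702
finger_force: 0.0
```

Run:
```python
from h import *
a=snap('scene','s1');b=snap('top','t1')
def crop(s,x,y,w=100,h=75):
    c=s['color'][y:y+h,x:x+w,::-1]; return cv2.resize(c,(400,300),interpolation=cv2.INTER_CUBIC)
cv2.imwrite('pics/c1.png',np.hstack([crop(a,160,255),crop(b,340,165)]))
```

```text
(no output)
```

View pics/c1.png

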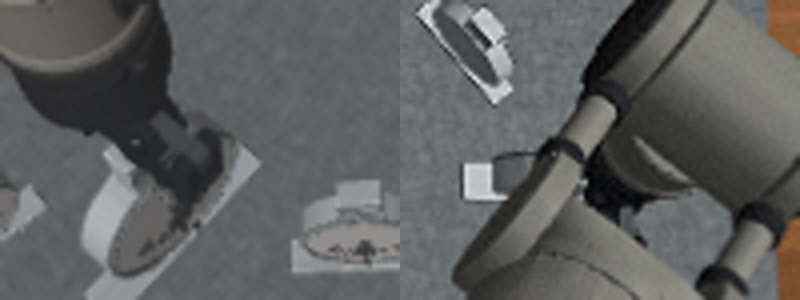

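Run:
```python
from h import *
a=load('s1')
for y in(-.3435,-.3325,-.3215):
  for z in (.124,.16): print(y,z,(proj(a,(.562,y,z))[0]-[160,255])*4)
print((proj(a,(.527,-.333,.152))[0]-[160,255])*4)
```

```text
-0.3435 0.124 [171.81969201 208.23010774]
-0.3435 0.16 [161.72499044 184.78059054]
-0.3325 0.124 [185.52578695 193.06867844]
-0.3325 0.16 [175.96627774 169.22634768]
-0.3215 0.124 [199.07993487 178.07538779]
-0.3215 0.16 [190.04422934 153.85052069]
[130.92040137 138.17000168]
```

>>> step_arm:
  increments:
    - {"tx": 0, "ty": 0, "tz": 0, "ax": 0, "ay": 0, "az": 0, "claw": 0}
    - {"tx": 0, "ty": 0, "tz": 0, "ax": 0, "ay": 0, "az": 0, "claw": 0}
    - {"tx": 0, "ty": 0, "tz": 0, "ax": 0, "ay": 0, "az": 0, "claw": 0}
    - {"tx": 0, "ty": 0, "tz": 0, "ax": 0, "ay": 0, "az": 0, "claw": 0}
    - {"tx": 0, "ty": 0, "tz": 0, "ax": 0, "ay": 0, "az": 0, "claw": 0}
    - {"tx": 0, "ty": 0, "tz": 0, "ax": 0, "ay": 0, "az": 0, "claw": 0}
  squeeze: 80

```text
time_s: 5.9
tool_pos: [0.527, -0.3333, 0.138]
ee_rot: [2.222, 2.218, 0.001]
contact_force: [0.5, -0.4, 5.7]
gripper_width: 0.222
finger_force: 79.8
```

>>> step_arm:
  increments:
    - {"tx": 0, "ty": 0, "tz": -0.5, "ax": 0, "ay": 0, "az": 0, "claw": 0}
    - {"tx": 0, "ty": 0, "tz": -1, "ax": 0, "ay": 0, "az": 0, "claw": 0}
    - {"tx": 0, "ty": 0, "tz": -1, "ax": 0, "ay": 0, "az": 0, "claw": 0}
    - {"tx": 0, "ty": 0, "tz": -1, "ax": 0, "ay": 0, "az": 0, "claw": 0}
    - {"tx": 0, "ty": 0, "tz": -1, "ax": 0, "ay": 0, "az": 0.5, "claw": 0}
    - {"tx": 0, "ty": 0, "tz": -1, "ax": 0, "ay": 0, "az": 0.5, "claw": 0}
    - {"tx": 0, "ty": 0, "tz": -1, "ax": 0, "ay": 0, "az": 0.5, "claw": 0}
    - {"tx": 0, "ty": 0, "tz": -1, "ax": 0, "ay": 0, "az": 0.25, "claw": 0}
    - {"tx": 0, "ty": 0, "tz": -1, "ax": 0, "ay": 0, "az": 0, "claw": 0}
    - {"tx": 0, "ty": 0, "tz": -1, "ax": 0, "ay": 0, "az": 0, "claw": 0}
    - {"tx": 0, "ty": 0, "tz": -1, "ax": 0, "ay": 0, "az": 0, "claw": 0}
    - {"tx": 0, "ty": 0, "tz": -1, "ax": 0, "ay": 0, "az": 0, "claw": 0}

```text
time_s: 7.1
tool_pos: [0.5258, -0.3326, 0.3672]
ee_rot: [-2.442, -1.972, 0.001]
contact_force: [-0.5, -1.0, -3.7]
gripper_width: 0.222
finger_force: 78.7
```

>>> step_arm:
  increments:
    - {"tx": 0, "ty": 0, "tz": -1, "ax": -0.5, "ay": 0, "az": 0, "claw": 0}
    - {"tx": 0, "ty": 0.5, "tz": -0.5, "ax": -1, "ay": 0, "az": 0, "claw": 0}
    - {"tx": 0, "ty": 0.5, "tz": -0.5, "ax": -1, "ay": 0, "az": 0, "claw": 0}
    - {"tx": 0, "ty": 0.5, "tz": 0, "ax": -1, "ay": 0, "az": 0, "claw": 0}
    - {"tx": 0, "ty": 0.5, "tz": 0, "ax": -1, "ay": 0, "az": 0, "claw": 0}
    - {"tx": 0, "ty": 0, "tz": 0, "ax": -0.5, "ay": 0, "az": 0, "claw": 0}
    - {"tx": 0, "ty": 0, "tz": 0, "ax": 0, "ay": 0, "az": 0, "claw": 0}
    - {"tx": 0, "ty": 0, "tz": 0, "ax": 0, "ay": 0, "az": 0, "claw": 0}
    - {"tx": 0, "ty": 0, "tz": 0, "ax": 0, "ay": 0, "az": 0, "claw": 0}
    - {"tx": 0, "ty": 0, "tz": 0, "ax": 0, "ay": 0, "az": 0, "claw": 0}

```text
time_s: 8.1
tool_pos: [0.5622, -0.3406, 0.4163]
ee_rot: [2.045, 1.653, 0.51]
contact_force: [0.1, 0.0, -3.5]
gripper_width: 0.22
finger_force: 78.7
```

Run:
```python
from h import *
st=env.sense();print(st['tool_pos'],st['ee_rot'],st['time_s'],st['joints'])
Rm=R.from_rotvec(st['ee_rot']).as_matrix();print(Rm)
a=snap('scene','s2')
s=[env.snapshot('scene')['color'].astype(float) for _ in range(5)]
m=np.mean(s,0).astype(np.uint8);np.save('pics/m2.npy',m)
# dial centre estimate: grip -> 70 mm below
c=st['tool_pos']+Rm@[0,0.012,.070-.001]
u=proj(a,c)[0];print(u)
x,y=int(u[0])-48,int(u[1])-42
cv2.imwrite('pics/c2.png',cv2.resize(m[y:y+78,x:x+100,::-1],(800,600*78//75),interpolation=cv2.INTER_CUBIC)[:600])
print(x,y)
```

```text
[ 0.56221784 -0.34060431  0.41633947] [2.04519805 1.65288248 0.51048381] 8.1 [-0.80842362  0.23143566  1.35357633  0.36926798  1.07262684 -0.69445507]
[[ 2.09763316e-01  8.07558464e-01  5.51224708e-01]
 [ 9.77752180e-01 -1.73342160e-01 -1.18123534e-01]
 [ 1.58821943e-04  5.63739144e-01 -8.25952875e-01]]
[199.09723355 276.73837797]
151 234
```

View pics/c2.png

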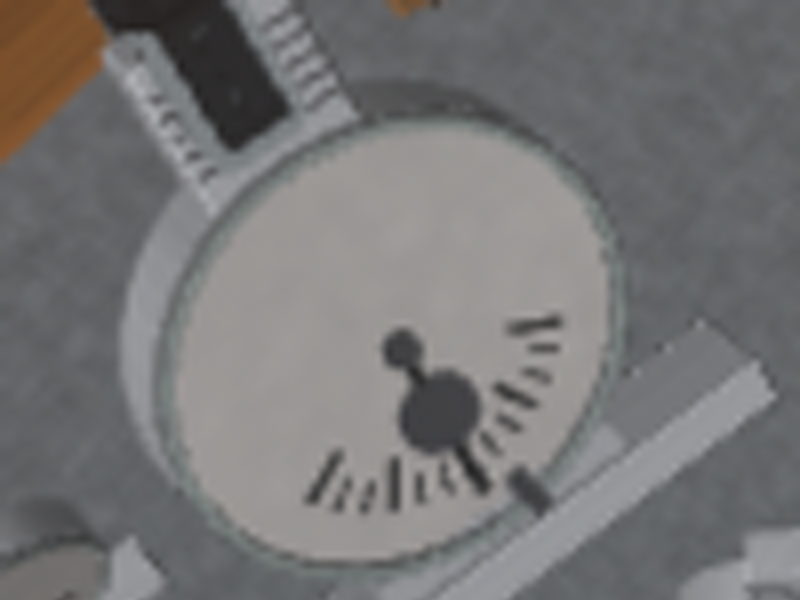

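The dial is clear: pivot at crop (402,348), pointer tip at (490,490), and the index tab running from (517,472) to (543,512). Next I'll measure the angles in the dial plane.

```bash
cat >> h.py <<'E'
def dial(s,pix,pos,Rm,face=.013):
    """pixel -> (gauge y, down) mm in the dial plane through tool axis"""
    out=[]
    for p in pix:
        o,d=ray(s,p); n=Rm[:,1]; q=o+d*(((pos+n*face)-o)@n)/(d@n)
        out.append((Rm.T@(q-pos))[[0,2]]*1e3)
    return np.array(out)
E
python3 - <<'E'
from h import *
a=load('s2');m=np.load('pics/m2.npy')
pos=np.array([ 0.56221784,-0.34060431,0.41633947]);Rm=R.from_rotvec([2.04519805,1.65288248,0.51048381]).as_matrix()
f=lambda x,y:((x+.5)/8-.5+151,(y+.5)/8-.5+234)
P=dial(a,[f(402,348),f(490,490),f(517,472),f(543,512),f(441,412),f(700,322),f(775,385)],pos,Rm)
print(P)
d=P-P[0];print(np.hypot(*d.T),np.arctan2(d[:,0],d[:,1]))
# darkness-weighted centroids on the warped dial: sample polar
t=np.arange(-.3,.6,.005)
g=m.mean(2)
def prof(r0,r1):
    rs=np.arange(r0,r1,.5);v=[]
    for th in t:
        X=[pos+Rm@np.array([(P[0,0]+r*np.sin(th))*1e-3,.013,(P[0,1]+r*np.cos(th))*1e-3]) for r in rs]
        u=proj(a,X).astype(np.float32)
        v.append(cv2.remap(g.astype(np.float32),u[:,0].reshape(1,-1),u[:,1].reshape(1,-1),1).mean())
    return np.array(v)
for n,(r0,r1) in {'needle':(34,40),'tab':(43,51)}.items():
    v=prof(r0,r1);i=v.argmin();sl=slice(max(0,i-18),i+19);w=np.clip(np.median(v)-20-v[sl],0,None)
    print(n,t[i],v[i],np.median(v),(w*t[sl]).sum()/w.sum())
E
```

```text
[[  1.97312279  70.85355727]
 [  2.33699549 112.3403353 ]
 [  9.14994578 112.78917605]
 [  9.53399277 125.14941308]
 [  2.01745913  89.16662247]
 [ 59.8041121  109.9983711 ]
 [ 67.9440266  135.64460342]]
[ 0.         41.48837373 42.54530422 54.81976572 18.31311888 69.83365789
 92.46642532] [0.         0.00877059 0.16949703 0.13836339 0.00242102 0.97575418
 0.79442086]
needle -0.009999999999999731 56.681213 139.52562 -0.014322108376217394
tab 0.1450000000000004 68.26859 129.43857 0.14988222642354035
```

>>> step_arm:
  increments:
    - {"tx": 0, "ty": 0, "tz": 0, "ax": 0, "ay": -0.35, "az": 0, "claw": 0}
    - {"tx": 0, "ty": 0, "tz": 0, "ax": 0, "ay": -0.35, "az": 0, "claw": 0}
    - {"tx": 0, "ty": 0, "tz": 0, "ax": 0, "ay": -0.3, "az": 0, "claw": 0}
    - {"tx": 0, "ty": 0, "tz": 0, "ax": 0, "ay": -0.3, "az": 0, "claw": 0}
    - {"tx": 0, "ty": 0, "tz": 0, "ax": 0, "ay": 0, "az": 0, "claw": 0}
    - {"tx": 0, "ty": 0, "tz": 0, "ax": 0, "ay": 0, "az": 0, "claw": 0}
    - {"tx": 0, "ty": 0, "tz": 0, "ax": 0, "ay": 0, "az": 0, "claw": 0}
    - {"tx": 0, "ty": 0, "tz": 0, "ax": 0, "ay": 0, "az": 0, "claw": 0}
    - {"tx": 0, "ty": 0, "tz": 0, "ax": 0, "ay": 0, "az": 0, "claw": 0}
    - {"tx": 0, "ty": 0, "tz": 0, "ax": 0, "ay": 0, "az": 0, "claw": 0}
    - {"tx": 0, "ty": 0, "tz": 0, "ax": 0, "ay": 0, "az": 0, "claw": 0}
    - {"tx": 0, "ty": 0, "tz": 0, "ax": 0, "ay": 0, "az": 0, "claw": 0}

```text
time_s: 9.6
tool_pos: [0.5618, -0.3406, 0.4165]
ee_rot: [2.03, 1.56, 0.342]
contact_force: [0.0, -0.6, -3.8]
gripper_width: 0.217
finger_force: 78.8
```

```bash
cat >> h.py <<'E'
def look(tag,k=4,w=100,h=75):
    st=env.sense();pos=np.array(st['tool_pos']);Rm=R.from_rotvec(st['ee_rot']).as_matrix()
    a=snap('scene',tag)
    m=np.mean([a['color'].astype(float)]+[env.snapshot('scene')['color'].astype(float) for _ in range(k)],0).astype(np.uint8)
    np.save('pics/m'+tag+'.npy',m)
    u=proj(a,pos+Rm@[0.002,.013,.071])[0];x,y=int(u[0])-w//2,int(u[1])-h//2
    z=800//w
    cv2.imwrite('pics/c'+tag+'.png',cv2.resize(m[y:y+h,x:x+w,::-1],(w*z,h*z),interpolation=cv2.INTER_CUBIC))
    # rectified dial: 6 px/mm, x=gauge y to the right, y down
    G=np.meshgrid(np.arange(-60,60,.2),np.arange(-35,65,.2))
    X=pos+np.c_[(G[0].ravel()+2)*1e-3,np.full(G[0].size,.013),(G[1].ravel()+70.9)*1e-3]@Rm.T
    U=proj(a,X).astype(np.float32).reshape(*G[0].shape,2)
    rect=cv2.remap(m,U[...,0],U[...,1],cv2.INTER_CUBIC); cv2.imwrite('pics/r'+tag+'.png',rect[:,:,::-1])
    print(tag,'crop',x,y,z,'t',st['time_s'],'pos',pos,'lean',np.arctan2(-Rm[2,0],-Rm[2,2]),'xaxis',Rm[:,0],'f',st['contact_force'],'dq',st['dq'].round(4))
    g=rect.mean(2).astype(np.float32); t=np.arange(-.4,.6,.004)
    for n,r0,r1 in (('needle',33,40),('tab',43,51)):
        rs=np.arange(r0,r1,.4);th,rr=np.meshgrid(t,rs,indexing='ij')
        v=cv2.remap(g,((rr*np.sin(th)+60)*5).astype(np.float32),((rr*np.cos(th)+35)*5).astype(np.float32),1).mean(1)
        i=v.argmin();sl=slice(max(0,i-20),i+21);q=np.clip(.5*(np.median(v)+v[i])-v[sl],0,None)
        print(n,t[i],(q*t[sl]).sum()/q.sum(),v[i],np.median(v))
E
python3 -c "
from h import *
look('3')"
```

```text
3 crop 144 243 8 t 9.6 pos [ 0.56182585 -0.34062878  0.41651625] lean 0.1558096582374551 xaxis [ 0.29365887  0.94729209 -0.12807094] f [ 0.04451004 -0.58785494 -3.81590237] dq [ 0.0003 -0.0002  0.0015  0.0006  0.0008  0.0002]
needle 0.13200000000000045 0.13509397504988882 41.644547 135.40259
tab 0.14800000000000046 0.15326819020086024 62.088562 127.55531
```

View pics/r3.png

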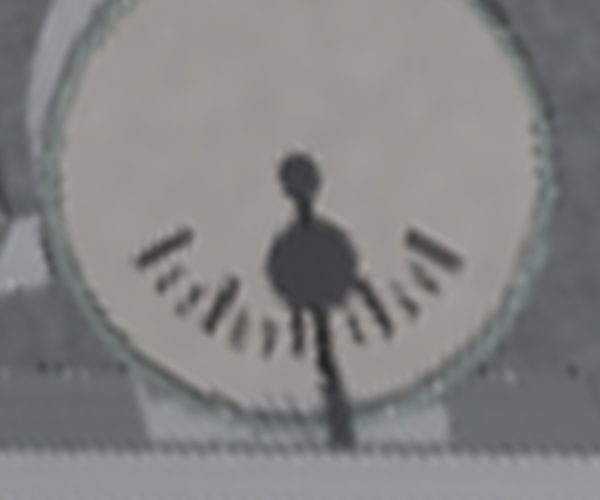

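>>> step_arm:
  increments:
    - {"tx": 0, "ty": 0, "tz": 0, "ax": 0, "ay": 0.65, "az": 0, "claw": 0}
    - {"tx": 0.5, "ty": 0, "tz": 0, "ax": 0, "ay": 0.65, "az": 0, "claw": 0}
    - {"tx": 1, "ty": 0, "tz": 0, "ax": 0.5, "ay": 0, "az": 0, "claw": 0}
    - {"tx": 1, "ty": 0, "tz": 0, "ax": 0.9, "ay": 0, "az": 0, "claw": 0}
    - {"tx": 1, "ty": 0, "tz": 0, "ax": 0.9, "ay": 0, "az": 0, "claw": 0}
    - {"tx": 1, "ty": 0, "tz": 0, "ax": 0.9, "ay": 0, "az": 0, "claw": 0}
    - {"tx": 1, "ty": 0, "tz": 0, "ax": 0.9, "ay": 0, "az": 0, "claw": 0}
    - {"tx": 1, "ty": 0, "tz": 0.5, "ax": 0.9, "ay": 0, "az": 0, "claw": 0}
    - {"tx": 1, "ty": -0.5, "tz": 0.8, "ax": 0, "ay": 0, "az": 0, "claw": 0}
    - {"tx": 1, "ty": -0.5, "tz": 0.8, "ax": 0, "ay": 0, "az": 0, "claw": 0}
    - {"tx": 1, "ty": -0.5, "tz": 0.8, "ax": 0, "ay": 0, "az": 0, "claw": 0}
    - {"tx": 1, "ty": -0.5, "tz": 0.8, "ax": 0, "ay": 0, "az": 0, "claw": 0}

```text
time_s: 11.05
tool_pos: [0.5688, -0.1264, 0.3414]
ee_rot: [2.443, 1.973, 0.002]
contact_force: [-0.1, 0.1, -3.5]
gripper_width: 0.217
finger_force: 78.8
```

>>> step_arm:
  increments:
    - {"tx": 1, "ty": -0.5, "tz": 0.8, "ax": 0, "ay": 0, "az": 0, "claw": 0}
    - {"tx": 1, "ty": -0.5, "tz": 0.8, "ax": 0, "ay": 0, "az": 0, "claw": 0}
    - {"tx": 0.5, "ty": -0.2, "tz": 0.5, "ax": 0, "ay": 0, "az": 0, "claw": 0}
    - {"tx": 0, "ty": 0, "tz": 0, "ax": 0, "ay": 0, "az": 0, "claw": 0}
    - {"tx": 0, "ty": 0, "tz": 0, "ax": 0, "ay": 0, "az": 0, "claw": 0}

```text
time_s: 11.55
tool_pos: [0.5562, -0.074, 0.3007]
ee_rot: [2.442, 1.973, 0.001]
contact_force: [0.4, -0.4, -2.5]
gripper_width: 0.222
finger_force: 78.8
```

Run:
```python
from h import *
st=env.sense();Rm=R.from_rotvec(st['ee_rot']).as_matrix()
print(st['tool_pos'],Rm,st['time_s'],st['contact_force'])
print(Rm.T@(np.array([.5656,-.0568,.235])-st['tool_pos'])/.02)
```

```text
[ 0.5562182  -0.07398235  0.3006679 ] [[ 2.10318333e-01  9.77631296e-01  1.80218758e-03]
 [ 9.77632816e-01 -2.10316956e-01 -9.24252693e-04]
 [-5.24547752e-04  1.95626500e-03 -9.99997949e-01]] 11.55 [ 0.36332918 -0.42380863 -2.51559859]
[0.940282   0.27148695 3.28343983]
```

>>> step_arm:
  increments:
    - {"tx": 0.94, "ty": 0.27, "tz": 0, "ax": 0, "ay": 0, "az": 0, "claw": 0}
    - {"tx": 0, "ty": 0, "tz": 0.9, "ax": 0, "ay": 0, "az": 0, "claw": 0}
    - {"tx": 0, "ty": 0, "tz": 0.9, "ax": 0, "ay": 0, "az": 0, "claw": 0}
    - {"tx": 0, "ty": 0, "tz": 0.9, "ax": 0, "ay": 0, "az": 0, "claw": 0}
    - {"tx": 0, "ty": 0, "tz": 0.25, "ax": 0, "ay": 0, "az": 0, "claw": 0}
    - {"tx": 0, "ty": 0, "tz": 0, "ax": 0, "ay": 0, "az": 0, "claw": 0}
    - {"tx": 0, "ty": 0, "tz": 0, "ax": 0, "ay": 0, "az": 0, "claw": 0}

```text
time_s: 12.25
tool_pos: [0.5655, -0.0567, 0.2422]
ee_rot: [2.443, 1.972, 0.002]
contact_force: [0.7, 0.8, -3.3]
gripper_width: 0.217
finger_force: 78.8
```

Run:
```python
from h import *
st=env.sense();pos=np.array(st['tool_pos']);Rm=R.from_rotvec(st['ee_rot']).as_matrix()
print(pos,st['contact_force'])
a=snap('scene','s4');b=snap('top','t4')
def crop(s,x,y,w=80,h=80):
    c=s['color'][y:y+h,x:x+w,::-1]; return cv2.resize(c,(400,400),interpolation=cv2.INTER_CUBIC)
cv2.imwrite('pics/c4.png',np.hstack([crop(a,240,190),crop(b,250,150)]))
c=pos+Rm@[.0018,0,.138]
print('foot ctr front edge',(proj(a,c+Rm[:,1]*.014)[0]-[240,190])*5,'foot ends',[(proj(a,c+Rm[:,1]*.014+s*.065*Rm[:,0])[0]-[240,190])*5 for s in(-1,1)])
H=np.array([.566,-.055,.087]);
for dx in(-.017,.017):
  for dy in(-.016,.016): print('heel',dx,dy,(proj(a,H+Rm[:,1]*dx+Rm[:,0]*dy)[0]-[240,190])*5)
```

```text
[ 0.56549909 -0.05672984  0.24219815] [ 0.66979906  0.76198831 -3.34105032]
foot ctr front edge [232.47349052 191.87073031] foot ends [array([134.43787825, 263.62777135]), array([326.02593515, 123.39826749])]
heel -0.017 -0.016 [169.61152455 186.47128512]
heel -0.017 0.016 [215.96588942 153.11663306]
heel 0.017 -0.016 [211.82411552 229.63892821]
heel 0.017 0.016 [258.33051893 195.34302174]
```

View pics/c4.png

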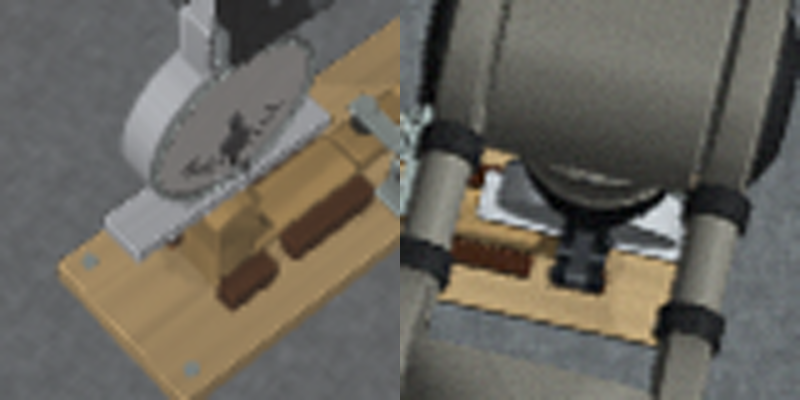

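The foot sits centred over the heel, with the scene crop showing its front lower edge from (137,258) to (330,120) and the heel's front corner at (215,235). I'll lower it gently now.

>>> step_arm:
  increments:
    - {"tx": 0, "ty": 0.1, "tz": 0.25, "ax": 0, "ay": 0, "az": 0, "claw": 0}
    - {"tx": 0, "ty": 0, "tz": 0.1, "ax": 0, "ay": 0, "az": 0, "claw": 0}
    - {"tx": 0, "ty": 0, "tz": 0.05, "ax": 0, "ay": 0, "az": 0, "claw": 0}
    - {"tx": 0, "ty": 0, "tz": 0.05, "ax": 0, "ay": 0, "az": 0, "claw": 0}
    - {"tx": 0, "ty": 0, "tz": 0, "ax": 0, "ay": 0, "az": 0, "claw": 0}

```text
time_s: 12.85
tool_pos: [0.5666, -0.0564, 0.2318]
ee_rot: [-2.444, -1.974, 0.0]
contact_force: [0.8, -0.2, -3.0]
gripper_width: 0.22
finger_force: 78.9
```

>>> step_arm:
  increments:
    - {"tx": 0, "ty": 0, "tz": 0.05, "ax": 0, "ay": 0, "az": 0, "claw": 0}
    - {"tx": 0, "ty": 0, "tz": 0, "ax": 0, "ay": 0, "az": 0, "claw": 0}

```text
time_s: 13.05
tool_pos: [0.5666, -0.0564, 0.2309]
ee_rot: [-2.444, -1.974, -0.0]
contact_force: [-0.9, 0.1, -2.9]
gripper_width: 0.219
finger_force: 78.9
```

>>> step_arm:
  increments:
    - {"tx": 0, "ty": 0, "tz": 0.05, "ax": 0, "ay": 0, "az": 0, "claw": 0}
    - {"tx": 0, "ty": 0, "tz": 0, "ax": 0, "ay": 0, "az": 0, "claw": 0}

```text
time_s: 13.25
tool_pos: [0.5667, -0.0565, 0.23]
ee_rot: [2.444, 1.974, 0.0]
contact_force: [0.5, -0.4, -3.5]
gripper_width: 0.223
finger_force: 79.0
```

>>> step_arm:
  increments:
    - {"tx": 0, "ty": 0, "tz": 0.03, "ax": 0, "ay": 0, "az": 0, "claw": 0}
    - {"tx": 0, "ty": 0, "tz": 0, "ax": 0, "ay": 0, "az": 0, "claw": 0}

```text
time_s: 13.45
tool_pos: [0.5668, -0.0565, 0.2298]
ee_rot: [2.444, 1.974, 0.001]
contact_force: [-1.3, 0.1, 0.2]
gripper_width: 0.221
finger_force: 79.4
```

>>> step_arm:
  increments:
    - {"tx": 0.1, "ty": 0, "tz": 0, "ax": 0, "ay": -0.12, "az": 0, "claw": 0}
    - {"tx": 0.1, "ty": 0, "tz": 0, "ax": 0, "ay": -0.12, "az": 0, "claw": 0}
    - {"tx": 0.1, "ty": 0, "tz": 0, "ax": 0, "ay": -0.12, "az": 0, "claw": 0}
    - {"tx": 0, "ty": 0, "tz": 0, "ax": 0, "ay": 0, "az": 0, "claw": 0}

```text
time_s: 13.85
tool_pos: [0.5682, -0.0502, 0.2299]
ee_rot: [2.42, 1.957, -0.053]
contact_force: [-0.9, 0.4, 4.8]
gripper_width: 0.22
finger_force: 80.0
```

>>> step_arm:
  increments:
    - {"tx": 0.1, "ty": 0, "tz": -0.01, "ax": 0, "ay": -0.12, "az": 0, "claw": 0}
    - {"tx": 0.1, "ty": 0, "tz": 0, "ax": 0, "ay": -0.12, "az": 0, "claw": 0}
    - {"tx": 0.1, "ty": 0, "tz": 0, "ax": 0, "ay": -0.12, "az": 0, "claw": 0}
    - {"tx": 0, "ty": 0, "tz": 0, "ax": 0, "ay": 0, "az": 0, "claw": 0}

```text
time_s: 14.25
tool_pos: [0.5694, -0.0444, 0.2296]
ee_rot: [2.398, 1.939, -0.104]
contact_force: [-1.0, -0.3, 6.6]
gripper_width: 0.223
finger_force: 80.2
```

>>> step_arm:
  increments:
    - {"tx": 0.1, "ty": 0, "tz": 0, "ax": 0, "ay": -0.12, "az": 0, "claw": 0}
    - {"tx": 0.1, "ty": 0, "tz": 0, "ax": 0, "ay": -0.12, "az": 0, "claw": 0}
    - {"tx": 0.1, "ty": 0, "tz": 0, "ax": 0, "ay": -0.12, "az": 0, "claw": 0}
    - {"tx": 0, "ty": 0, "tz": 0, "ax": 0, "ay": 0, "az": 0, "claw": 0}

```text
time_s: 14.65
tool_pos: [0.5707, -0.0385, 0.2292]
ee_rot: [2.376, 1.92, -0.155]
contact_force: [-1.3, -1.2, 6.8]
gripper_width: 0.221
finger_force: 80.4
```

>>> step_arm:
  increments:
    - {"tx": 0.1, "ty": 0, "tz": 0, "ax": 0, "ay": -0.12, "az": 0, "claw": 0}
    - {"tx": 0.1, "ty": 0, "tz": 0, "ax": 0, "ay": -0.12, "az": 0, "claw": 0}
    - {"tx": 0.04, "ty": 0, "tz": 0, "ax": 0, "ay": -0.05, "az": 0, "claw": 0}
    - {"tx": 0, "ty": 0, "tz": 0, "ax": 0, "ay": 0, "az": 0, "claw": 0}
    - {"tx": 0, "ty": 0, "tz": 0, "ax": 0, "ay": 0, "az": 0, "claw": 0}
    - {"tx": 0, "ty": 0, "tz": 0, "ax": 0, "ay": 0, "az": 0, "claw": 0}
    - {"tx": 0, "ty": 0, "tz": 0, "ax": 0, "ay": 0, "az": 0, "claw": 0}
    - {"tx": 0, "ty": 0, "tz": 0, "ax": 0, "ay": 0, "az": 0, "claw": 0}
    - {"tx": 0, "ty": 0, "tz": 0, "ax": 0, "ay": 0, "az": 0, "claw": 0}
    - {"tx": 0, "ty": 0, "tz": 0, "ax": 0, "ay": 0, "az": 0, "claw": 0}
    - {"tx": 0, "ty": 0, "tz": 0, "ax": 0, "ay": 0, "az": 0, "claw": 0}
    - {"tx": 0, "ty": 0, "tz": 0, "ax": 0, "ay": 0, "az": 0, "claw": 0}

```text
time_s: 15.85
tool_pos: [0.5717, -0.0342, 0.2288]
ee_rot: [2.358, 1.904, -0.194]
contact_force: [-1.9, 0.7, 8.3]
gripper_width: 0.216
finger_force: 80.6
```

```bash
python3 -c "
from h import *
look('5',8)
a=cv2.imread('pics/c5.png');b=cv2.imread('pics/r5.png')
o=np.hstack([cv2.resize(a,(400,300)),cv2.resize(b[100:450,110:510],(400,300))]);cv2.imwrite('pics/o5.png',o)"
```

```text
5 crop 240 177 8 t 15.85 pos [ 0.57169237 -0.0341616   0.22880187] lean 0.1650238150648722 xaxis [ 0.20768135  0.96430388 -0.16427563] f [-1.87595183  0.70561932  8.34703836] dq [ 0.0001  0.002  -0.0006 -0.0001  0.0008  0.0001]
needle 0.14000000000000046 0.13592389185208748 50.51152 108.234436
tab 0.16000000000000048 0.15960537634821412 59.516563 101.78088
```

View pics/o5.png

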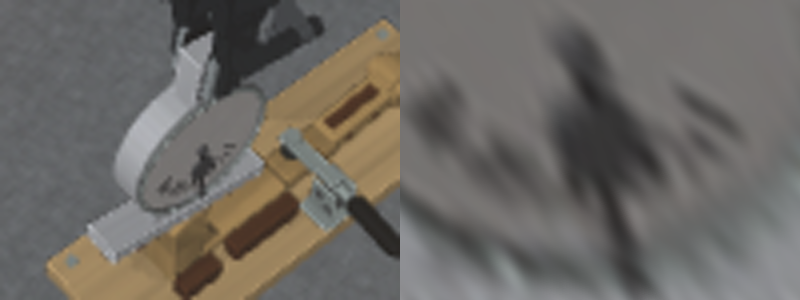

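Run:
```python
from h import *
for t in '35':
    g=cv2.cvtColor(cv2.imread(f'pics/r{t}.png'),6).astype(float)
    out=[]
    for r in list(range(-4,5,2))+list(range(14,24,2))+list(range(30,53,2)):
        row=g[int((35+r)*5)-3:int((35+r)*5)+4].mean(0); x=np.arange(-60,60,.2)
        c=.155*max(r,0); hw=9 if 12<r<26 else 4
        k=abs(x-c)<hw; v=row[k]; base=np.percentile(v,80); w=np.clip(.5*(base+v.min())-v,0,None)
        out.append((r,round((w*x[k]).sum()/w.sum(),2),int(v.min()),int(base)))
    print(t,out)
    # foot upper front edge direction: dark->bright transitions, rows 36..64 mm
    E=[]
    for xx in list(range(-50,-24,3))+list(range(30,58,3)):
        col=g[460:500,(xx+60)*5-3:(xx+60)*5+4].mean(1) if t=='3' else g[430:500,(xx+60)*5-3:(xx+60)*5+4].mean(1)
        E.append((xx,int(np.abs(np.diff(cv2.GaussianBlur(col[:,None],(1,5),0)[:,0])).argmax())))
    print(E)
```

```text
3 [(-4, np.float64(-0.52), 96, 140), (-2, np.float64(-0.73), 58, 92), (0, np.float64(-0.85), 59, 74), (2, np.float64(-0.15), 62, 84), (4, np.float64(0.06), 54, 117), (14, np.float64(1.65), 63, 79), (16, np.float64(-4.8), 57, 66), (18, np.float64(-1.04), 65, 66), (20, np.float64(-4.39), 61, 67), (22, np.float64(-2.9), 59, 67), (30, np.float64(4.26), 49, 148), (32, np.float64(4.43), 37, 145), (34, np.float64(4.62), 47, 149), (36, np.float64(4.82), 37, 150), (38, np.float64(5.16), 37, 145), (40, np.float64(6.08), 47, 147), (42, np.float64(6.4), 52, 135), (44, np.float64(6.7), 60, 129), (46, np.float64(7.41), 62, 106), (48, np.float64(7.46), 60, 91), (50, np.float64(7.77), 62, 105), (52, np.float64(8.15), 64, 118)]
[(-50, 26), (-47, 2), (-44, 3), (-41, 19), (-38, 17), (-35, 36), (-32, 1), (-29, 37), (-26, 7), (30, 5), (33, 19), (36, 1), (39, 2), (42, 1), (45, 1), (48, 1), (51, 1), (54, 1), (57, 2)]
5 [(-4, np.float64(-1.37), 65, 100), (-2, np.float64(-1.17), 62, 86), (0, np.float64(-1.09), 61, 76), (2, np.float64(-1.35), 54, 77), (4, np.float64(-0.77), 45, 79), (14, np.float64(3.32), 52, 66), (16, np.float64(4.09), 50, 60), (18, np.float64(6.94), 50, 55), (20, np.float64(7.51), 49, 55), (22, np.float64(8.43), 47, 58), (30, np.float64(3.27), 46, 86), (32, np.float64(3.89), 48, 102), (34, np.float64(4.42), 49, 109), (36, np.float64(4.91), 49, 102), (38, np.float64(5.51), 50, 95), (40, np.float64(6.22), 53, 93), (42, np.float64(6.85), 57, 88), (44, np.float64(7.02), 61, 84), (46, np.float64(6.97), 59, 85), (48, np.float64(7.75), 55, 87), (50, np.float64(8.72), 61, 92), (52, np.float64(9.37), 75, 109)]
[(-50, 30), (-47, 64), (-44, 34), (-41, 58), (-38, 39), (-35, 23), (-32, 42), (-29, 63), (-26, 42), (30, 45), (33, 59), (36, 44), (39, 62), (42, 46), (45, 61), (48, 42), (51, 61), (54, 45), (57, 61)]
```

>>> step_arm:
  increments:
    - {"tx": 0.04, "ty": 0, "tz": -0.02, "ax": 0, "ay": -0.05, "az": 0, "claw": 0}
    - {"tx": 0, "ty": 0, "tz": 0, "ax": 0, "ay": 0, "az": 0, "claw": 0}
    - {"tx": 0, "ty": 0, "tz": 0, "ax": 0, "ay": 0, "az": 0, "claw": 0}
    - {"tx": 0, "ty": 0, "tz": 0, "ax": 0, "ay": 0, "az": 0, "claw": 0}
    - {"tx": 0, "ty": 0, "tz": 0, "ax": 0, "ay": 0, "az": 0, "claw": 0}
    - {"tx": 0, "ty": 0, "tz": 0, "ax": 0, "ay": 0, "az": 0, "claw": 0}
    - {"tx": 0, "ty": 0, "tz": 0, "ax": 0, "ay": 0, "az": 0, "claw": 0}
    - {"tx": 0, "ty": 0, "tz": 0, "ax": 0, "ay": 0, "az": 0, "claw": 0}
    - {"tx": 0, "ty": 0, "tz": 0, "ax": 0, "ay": 0, "az": 0, "claw": 0}
    - {"tx": 0, "ty": 0, "tz": 0, "ax": 0, "ay": 0, "az": 0, "claw": 0}
    - {"tx": 0, "ty": 0, "tz": 0, "ax": 0, "ay": 0, "az": 0, "claw": 0}
    - {"tx": 0, "ty": 0, "tz": 0, "ax": 0, "ay": 0, "az": 0, "claw": 0}

```text
time_s: 17.5
tool_pos: [0.5718, -0.0334, 0.2287]
ee_rot: [2.355, 1.902, -0.201]
contact_force: [-0.6, 0.2, 5.9]
gripper_width: 0.22
finger_force: 80.3
```

```bash
python3 -c "
from h import *
look('6',8)
a=cv2.imread('pics/c6.png');cv2.imwrite('pics/o6.png',a)"
```

```text
6 crop 240 177 8 t 17.5 pos [ 0.57184339 -0.03335218  0.22869136] lean 0.1710383432304478 xaxis [ 0.20738772  0.96333816 -0.17020553] f [-0.6018645   0.21111417  5.92729956] dq [ 0.0003 -0.001   0.0002 -0.0005 -0.0003  0.0012]
needle 0.14000000000000046 0.1395478689383906 50.887405 107.44365
tab 0.16000000000000048 0.15939822689643748 58.895947 96.828735
```

View pics/o6.png

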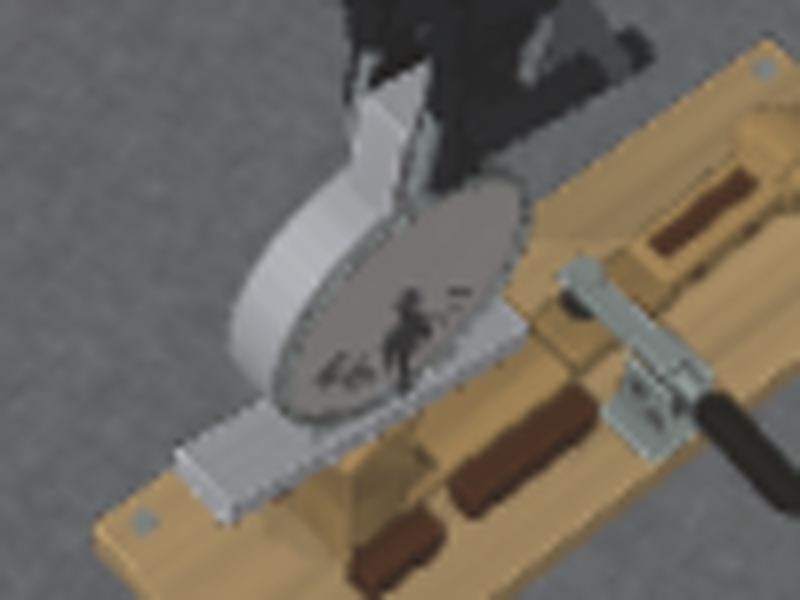

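```bash
python3 -c "
from rig import env
print(env.hand_in())"
```

```text
the job is handed in; nothing more can be done
None
```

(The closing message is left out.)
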